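# Turn the sample slide over and index it under the viewing head

## Robot

A 6-joint arm with a two-finger parallel gripper is mounted at the origin on the work surface. World frame = base frame: x ahead of the robot, y to its left, z up, the work surface at z = 0. Lengths are in m, angles in rad, forces in N, time in s.
With the tool pointing down it reaches from about 0.275 to 0.75 m from the base axis. Payload 10.2 kg.
Tool frame: the origin (TCP) lies midway between the tips of the shut fingers; the grasp point (between the pads) lies 19 mm behind it (env.hold_point_z is the distance from the TCP to the grasp point, in m); x points along the fingers, z is the direction in which the jaws open and shut, and the axes are right-handed (so a half turn about x gives the same grasp; the last joint's range is limited). The gripper opens to 85 mm and grips with 20 to 120 N. Pads are 22 mm wide; open, the fingers measure 114 mm over their backs; the gripper's body (76 mm by 85 mm) begins 54 mm behind the grasp point. The pads swing forward as they close: fully open they stand 13 mm farther back than shut.
Start: joints at [0.919, 0.313, 1.498, -0, 1.331, -0.223], TCP at [0.218, 0.477, 0.231] pointing down, gripper open.
Joint ranges: [-2.94, 2.94], [-0.97, 2.17], [0.19, 2.56], [-1.23, 4.37], [0.02, 3.11], [-2.88, 2.88]. Speed limits (rad/s): [2.39, 2.39, 3.01, 3.14, 3.14, 3.14].

## Interface

Orientations are given as a unit quaternion [x, y, z, w].
In Python, from bench import env, kinematics, monitor, eyes, job gives the robot as it stands. The module is installed in compiled form; this text tells all that it offers. Calls block until the motion is done:
- env.reach(position, orientation): joint-space move of the TCP to a pose.
- env.movel(position, velocity=0.15, frame=None, guard=None): straight line of the TCP; frame=None keeps the orientation; velocity is the mean speed in m/s. With guard (N) it stops when the force on the tool has changed by that much, and returns True; else False.
- env.set_joints(angles): joint-space move.
- env.release() and env.close_gripper(effort=None): open the fingers fully, or close them until they stop; effort is the grip in N (None keeps the last).
- env.hold(seconds).
- kinematics.ik(position, orientation): joint angles nearest the present ones, or None.
- monitor.sense(): the state.
- eyes.grab_frame(name): name is "scene" or "top" or "wrist"; returns a dict with "frame" (400x640x3 uint8, red, green, blue), "mtx" (3x3 intrinsics, pixels), "k1" (the pictures are not rectified: a ray, as slopes to the right and down, at radius r is drawn at 1 + k1 r^2 times it, then the intrinsics apply), "view" (4x4, takes a point from world to camera coordinates). Camera axes: x right, y down, z forward; pixel columns grow to the right and rows downward; lengths in m; the calibration is good to about 2 mm. A picture is of the moment at which its call begins. There is no depth.
A pose or a line that the arm cannot do raises env.MotionError and nothing moves.
- job.hand_in(): hands the job in, once; it reports no verdict.
The state is a dict: "clock": time; "joints": joint angles; "qvel": joint speeds; "joint_efforts": joint torques, N m; "position": TCP position; "ee_rot": TCP orientation; "contact_force": force on the tool from outside, world axes, zero at the start; "ft_torque": the same for the moment, N m; "finger_gap": opening from 0.0 (shut) to 1.0 (fully open).
Only numpy, scipy, OpenCV 4.12 (cv2) and the standard library are available. Lean on these libraries where they do the work, as an engineer would, in place of code of your own. Each camera call takes 0.05 s, during which the arm holds its last target. There are 200 camera calls.

## Task

One face of the glass slide has been viewed. First fold the hinged slide frame over by its tab so that the other face is up, lowering it gently all the way onto its rests without letting it drop. Then pull the spring index knob up, slide the carriage one notch to bring the slide under the viewing head, and let the knob snap fully down into that notch; leave the other things on the bench where they are.

Things in the scene. Friction and masses are not known exactly. Their poses are not given: they have to be found in the camera images.
- rig: Dividing slide, fixed on the bench: dark base plate 250 x 400 x 12 mm with two round rails. Origin: centre of its underside; x points across the slide away from the robot, y along the rails, z up.
- middle_notch (a point): Middle of the centre groove, on top of the steel index bar that runs along the rig's robot side (rig x = -95 mm, bar 50 mm wide, top 30 mm above the bench). The bar has three cross grooves (notches), 13 mm wide, at rig y = -100, 0 and +100 mm. Fixed; axes as the rig's.
- carriage (a joint): Position of the grey-painted carriage along the rig's +y, m: about 0 at the start (middle notch); notches at -0.1, 0, +0.1; stops at +-0.115. Slides freely (1.5 N friction) with the pin out; locked within about 1.5 mm by the pin in a notch. Its plate (110 x 110 mm around rig x = 25 mm, and a 44 mm wide tongue that reaches under the knob) has its top 48 mm above the bench.
- index_knob (a joint): Lift of the knob, m: 0 = down, 10 mm pin 10 mm deep in a notch; 0.016 = highest. A spring pulls it down, 6 N at 0, 11 N at the top. Pin clear of the bar above 0.010 (slide at 0.012 to 0.015). Released within about 3 mm of a notch it snaps down to 0; between notches it stays up at 0.010 on the bar, and drops in when the carriage is pushed to a notch.
- knob_grip (a point): Centre of the black knurled index knob: upright cylinder 26 mm in diameter, 24 mm tall, centre 79 mm above the bench when down, at rig x = -95 mm at the carriage's mid-width. Under it a round boss 20 mm wide, 18 mm tall, on the tongue: fingertips may reach 25 mm below the knob's centre. Moves with carriage and knob; axes as the rig's.
- leaf (a joint): Angle of the hinged slide frame, rad: 0 = lying on its rests on the robot's side of the hinge (start), 1.57 = upright, 3.14 = turned over, lying on its rests on the far side. Swings up and over, away from the robot. No spring, little friction, about 80 g: unsupported it falls. It must not turn faster than 8 rad/s. The tab may slip a little in the pads: press on down until it rests.
- leaf_hinge (a point): Middle of the slide frame's hinge axis, 74 mm above the bench, at rig x = 25 mm; axes as the rig's, hinge axis along y. Moves with the carriage.
- tab_grip (a point): Pinch point of the frame's aluminium tab, 72 mm from the hinge axis, 74 mm above the bench when the frame lies flat. Tab: 18 mm wide along the hinge direction, 8 mm thick, from 45 to 91 mm from the hinge. Pinched across the 18 mm (along the rig's y) from above, it turns between the pads while an upright gripper follows the arc. Axes turn with the frame; as the rig's at angle 0.
- slide_center (a point): Centre of the clear glass slide (76 x 26 mm) in its aluminium frame (90 x 38 x 8 mm), 26 mm from the hinge axis; two small steel clips are on the face that is up at the start. Axes turn with the frame.
- lens_point (a point): Middle of the lower end of the viewing head: upright black tube 32 mm wide, 115 mm above the bench, on an arm from a dark fixed post (28 mm thick, 208 mm tall, at rig x = 170 mm). It stands at rig x = 51 mm, y = +100 or -100 mm, which varies. The turned-over slide is exactly below it when the carriage is in the notch of that side. Axes as the rig's.
- spare_post: A short bare dark fixed post without head or arm, 28 mm thick (foot 64 mm wide), 80 mm tall, at rig x = 170 mm on the side opposite to the viewing head. Origin: centre of its underside.
- beaker: Bystander: glass beaker, 72 mm wide, 85 mm tall; origin at the centre of its underside.
- tube_rack: Bystander: violet tube rack 85 x 130 x 40 mm; origin at the centre of its underside.
- tip_box: Bystander: green and yellow box 120 x 80 x 63 mm; origin at the centre of its underside.
- red_cap: Bystander: red screw cap 34 mm wide, 14 mm tall; origin at the centre of its underside.
Mind the look-alikes: they are no part of the job. Leave any green or pink look-alike of the part that bears lens_point alone.

How it is judged:
On the way, in this order (a step that is already met when the one before it is completed fails the run):
1. the slide frame has been turned over and lies on its far rests (leaf above 3.06 rad), the carriage still locked in the middle notch (value of joint leaf above 3.06 rad and value of joint index_knob below 0.0025 m and value of joint carriage between -0.01 and 0.01 m), for 0.2 s.
2. the index knob is pulled up (more than 8 mm) (value of joint index_knob above 0.008 m), for 0.1 s.
At the end, for the whole second after the job is handed in: The slide frame lies turned over on its far rests (leaf above 3.06 rad), the carriage is at rest one notch along with the slide's centre within 6 mm horizontally of the middle of the viewing head, and the index knob is down in that notch (lift under 2.5 mm) (value of joint leaf above 3.06 rad and value of joint index_knob below 0.0025 m and horizontal distance between slide_center and lens_point below 0.006 m and velocity of joint carriage between -0.01 and 0.01 m/s and velocity of joint leaf between -0.1 and 0.1 rad/s); the robot touches nothing.
It fails at once if the slide frame drops or is slammed (turns faster than 8 rad/s) (velocity of joint leaf above 8 rad/s or velocity of joint leaf below -8 rad/s).
It fails at once if a bystander is moved by more than 20 mm (distance of any of beaker, tube_rack, tip_box, red_cap from where it was at the start of the episode above 0.02 m).
It also fails if it takes over 67 s, if anything falls off the work surface, if the arm or the gripper's body presses on something with over 40 N, if the wrist force passes 120 N, or if a joint passes its speed limit or range.

## Working session

There is one attempt and no reset: what is moved stays moved. The work goes in short steps, each a Python script; the robot and the scene stay as the last script left them, time stands still between calls to the robot, and variables do not carry over. Pictures are saved under pics/ and viewed, about 8 in all and at most 12, crops included, and the job is handed in when it is done.

```bash
mkdir -p pics; cat > h.py <<'E'
import numpy as np, cv2
from bench import env, kinematics, monitor, eyes, job
def snap(n,f):
    d=eyes.grab_frame(n); cv2.imwrite(f'pics/{f}.png',d['frame'][:,:,::-1]); np.savez(f'pics/{f}.npz',**d); return d
def cast(d,uv,z):
    K=np.array(d['mtx'],float);V=np.array(d['view'],float)
    p=cv2.undistortPoints(np.array(uv,float).reshape(-1,1,2),K,np.array([float(d['k1']),0,0,0]))[:,0]
    R,t=V[:3,:3],V[:3,3]; c=-R.T@t
    r=np.c_[p,np.ones(len(p))]@R
    return c+r*((z-c[2])/r[:,2])[:,None]
def proj(d,P):
    K=np.array(d['mtx'],float);V=np.array(d['view'],float)
    return cv2.projectPoints(np.array(P,float).reshape(-1,1,3),cv2.Rodrigues(V[:3,:3])[0],V[:3,3],K,np.array([float(d['k1']),0,0,0]))[0][:,0]
E
python3 - <<'E'
from h import *
for n in ('scene','top'):
    d=snap(n,n+'0'); V=d['view'];print(n,(-V[:3,:3].T@V[:3,3]).round(3),d['k1'])
s=monitor.sense();print(s['clock'],s['ee_rot'],env.hold_point_z)
E
```

```text
scene [1.019 0.52  1.274] -0.13194067331774503
top [ 0.515 -0.011  1.098] -0.0009003415032479293
0.1 [-0.38230747  0.59531796  0.3820409   0.59454375] 0.0187
```

View pics/top0.png

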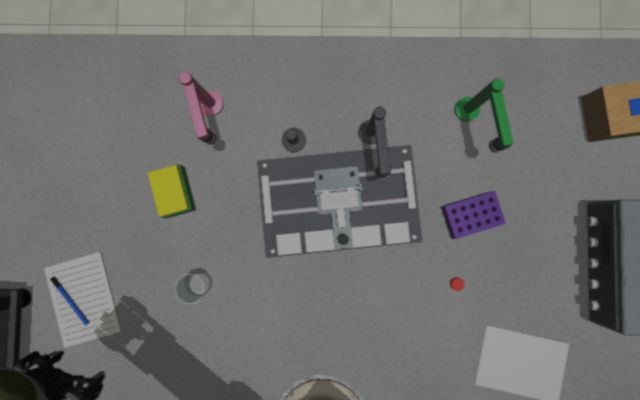

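View pics/scene0.png

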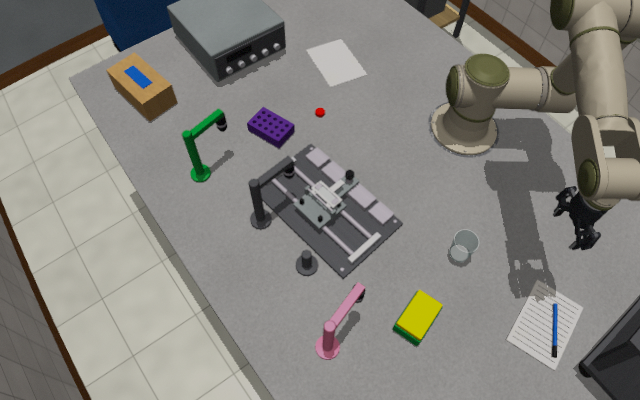

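The top view shows the rig at about (340,200). There are three candidate heads: pink (200,138), green (505,145) and dark (382,172). The dark one belongs to the rig and sits on its −y side. The spare post is at (292,137), the knob at (343,239) and the tab at about (341,217). Next I'll measure the plate, the knob and the tab, and check them in one close crop.

```bash
cat > m.py <<'E'
from h import *
d=dict(np.load('pics/top0.npz')); f=d['frame']
g=f.max(2); roi=np.zeros_like(g); roi[135:270,245:435]=1
m=((g<82)&(roi>0)).astype(np.uint8)
m=cv2.morphologyEx(m,cv2.MORPH_CLOSE,np.ones((15,15)))
m=cv2.morphologyEx(m,cv2.MORPH_OPEN,np.ones((41,41)))
c=max(cv2.findContours(m,0,2)[0],key=cv2.contourArea)
r=cv2.minAreaRect(cast(d,c.reshape(-1,2).astype(float),0.012)[:,:2].astype(np.float32));print(r)
O=np.array(r[0]);b=cv2.boxPoints(r); 
e=max([b[1]-b[0],b[2]-b[1]],key=np.linalg.norm); e=e*np.sign(e[1])/np.linalg.norm(e)
ey=e; ex=np.array([ey[1],-ey[0]]); print('O',O,'ex',ex,'ey',ey)
W=lambda x,y,z:[*(O+ex*x+ey*y),z]
pts=dict(knob=W(-.095,0,.091),hinge=W(.025,0,.074),tab=W(-.047,0,.078),tabend=W(-.066,0,.078),lens=W(.051,-.1,.115),n1=W(-.095,.1,.03),n2=W(-.095,-.1,.03))
for k,p in pts.items(): print(k,np.round(p,4))
px=proj(d,list(pts.values()))
im=f[130:270,245:435,::-1]; im=cv2.resize(im,None,fx=4,fy=4,interpolation=cv2.INTER_CUBIC)
for p in px: cv2.drawMarker(im,tuple(int(v) for v in ((p-[245,130]+.5)*4)),(0,0,255),0,12)
bp=proj(d,[W(x,y,.012) for x,y in((-.125,-.2),(.125,-.2),(.125,.2),(-.125,.2))])
cv2.polylines(im,[((bp-[245,130]+.5)*4).astype(np.int32)],True,(0,255,255))
cv2.imwrite('pics/crop1.png',im)
E
python3 m.py
```

```text
((0.5710636377334595, 0.09596763551235199), (0.18472735583782196, 0.13644129037857056), 0.9931250810623169)
O [0.57106364 0.09596764] ex [ 0.01733242 -0.9998498 ] ey [0.9998498  0.01733242]
knob [0.5694 0.191  0.091 ]
hinge [0.5715 0.071  0.074 ]
tab [0.5702 0.143  0.078 ]
tabend [0.5699 0.162  0.078 ]
lens [0.472  0.0432 0.115 ]
n1 [0.6694 0.1927 0.03  ]
n2 [0.4694 0.1892 0.03  ]
```

View pics/crop1.png

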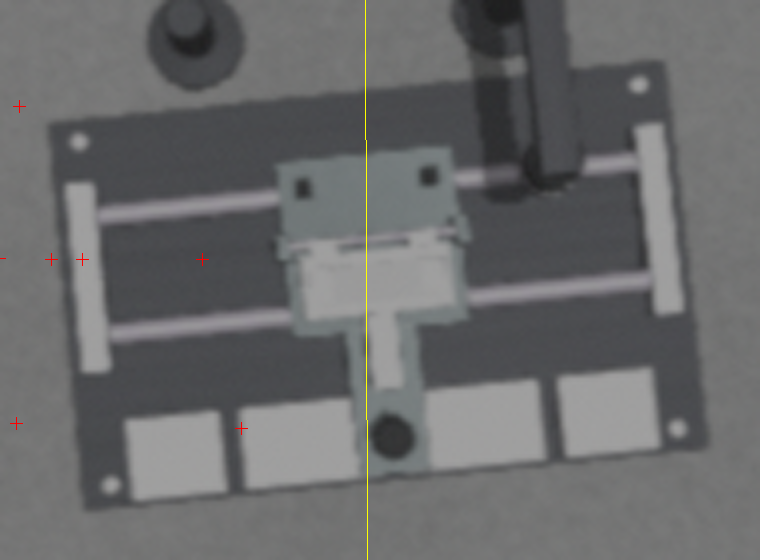

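The crop clearly shows the plate corners at (50,124), (664,61), (708,446) and (86,509), and the knob at (393,437). The mask was cut off, so I'll fit the pose from the corners instead.

```bash
cat > m.py <<'E'
from h import *
d=dict(np.load('pics/top0.npz')); f=d['frame']
g=cv2.GaussianBlur(f.max(2),(3,3),0)
cc=np.array([(50,124),(664,61),(708,446),(86,509)])/4.+[245,130]-.5
cc=cv2.cornerSubPix(g,cc.astype(np.float32).reshape(-1,1,2),(4,4),(-1,-1),(3,50,.01))[:,0]
P=cast(d,cc,.012)[:,:2]
M=np.array([(.125,.2),(.125,-.2),(-.125,-.2),(-.125,.2)])
H=(P-P.mean(0)).T@M; U,S,Vt=np.linalg.svd(H); R=U@np.diag([1,np.linalg.det(U@Vt)])@Vt; O=P.mean(0)
print('res mm',((P-O-M@R.T)*1e3).round(1).tolist())
ex,ey=R[:,0],R[:,1]; print('O',O.tolist(),'yaw',np.arctan2(ex[1],ex[0]))
W=lambda x,y,z:[*(O+ex*x+ey*y),z]
pts=dict(knob=W(-.095,0,.091),hinge=W(.025,0,.074),tab=W(-.047,0,.078),tabend=W(-.066,0,.078),lens=W(.051,-.1,.115))
for k,p in pts.items(): print(k,np.round(p,4))
px=proj(d,list(pts.values()))
# knob blob
m=(f.max(2)<55).astype(np.uint8); n,l,s,c=cv2.connectedComponentsWithStats(m)
for i in range(1,n):
    if np.hypot(*(c[i]-px[0]))<12 and s[i,4]>20: print('knob blob',s[i,4],cast(d,c[i],.091),'rig',R.T@(cast(d,c[i],.091)[0,:2]-O))
im=f[130:270,245:435,::-1]; im=cv2.resize(im,None,fx=4,fy=4,interpolation=cv2.INTER_CUBIC)
for p in px: cv2.drawMarker(im,tuple(int(v) for v in ((p-[245,130]+.5)*4)),(0,0,255),0,12)
cv2.polylines(im,[((proj(d,[W(x,y,.012) for x,y in M])-[245,130]+.5)*4).astype(np.int32)],True,(0,255,255))
cv2.imwrite('pics/crop2.png',im)
E
python3 m.py
```

```text
res mm [[0.4, -1.5], [-1.3, 2.5], [0.2, 1.5], [0.8, -2.4]]
O [0.5603605673111305, -0.034450200389883535] yaw 0.11723528945740948
knob [ 0.466  -0.0456  0.091 ]
hinge [ 0.5852 -0.0315  0.074 ]
tab [ 0.5137 -0.0399  0.078 ]
tabend [ 0.4948 -0.0422  0.078 ]
lens [ 0.6227 -0.1278  0.115 ]
knob blob 51 [[ 0.46763189 -0.04353999  0.091     ]] rig [-0.09315537  0.00181879]
```

View pics/crop2.png

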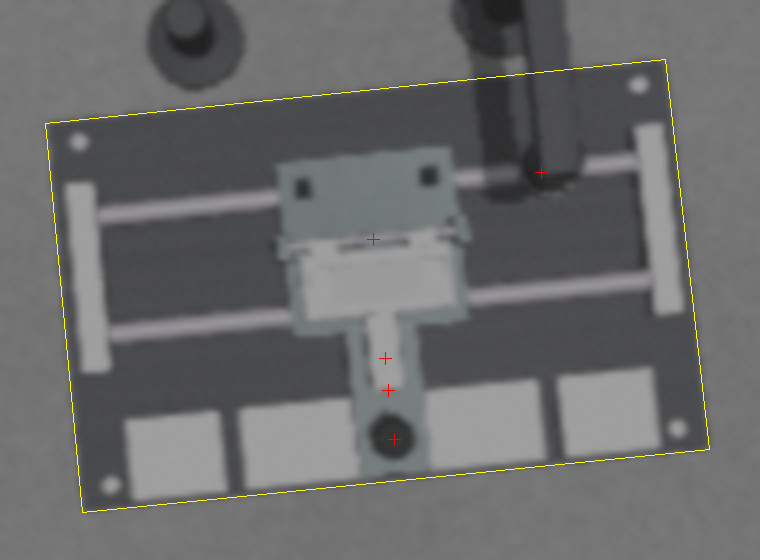

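The fit is good to about 2 mm. The head is on the rig's −y side, so the carriage goes to −0.1. I'll move above the tab and check with the wrist camera.

```bash
cat >> h.py <<'E'
from scipy.spatial.transform import Rotation as Ro
O=np.array([0.56036,-0.03445]); yaw=0.11724
ex=np.array([np.cos(yaw),np.sin(yaw)]); ey=np.array([-ex[1],ex[0]])
W=lambda x,y,z:np.array([*(O+ex*x+ey*y),z])
def quat(s):
    X=np.array([0,0,-1.]);Z=s*np.array([*ey,0]);return Ro.from_matrix(np.c_[X,np.cross(Z,X),Z]).as_quat()
hz=env.hold_point_z
E
python3 - <<'E'
from h import *
p=W(-.047,0,.17)
for s in (1,-1): print(s,kinematics.ik(p,quat(s)))
cur=monitor.sense()['joints']
s=min((1,-1),key=lambda s:9 if kinematics.ik(p,quat(s)) is None else abs(kinematics.ik(p,quat(s))[5]-0))
print('s',s)
for x in (-.095,.1):
    print(kinematics.ik(W(x,0,.055),quat(s)),kinematics.ik(W(x,0,.25),quat(s)))
env.reach(p,quat(s)); d=snap('wrist','w0')
print(monitor.sense()['clock'],monitor.sense()['position'],p)
im=np.ascontiguousarray(d['frame'][:,:,::-1])
for q in [(-.047,0,.078),(-.066,0,.078),(.025,0,.074),(-.095,0,.091),(-.047,.009,.078),(-.047,-.009,.078)]:
    u=proj(d,[W(*q)])[0]; print(q,u.round(1)); cv2.drawMarker(im,tuple(int(v) for v in u.clip(-999,999)),(0,0,255),0,12)
cv2.imwrite('pics/w0m.png',im)
E
```

```text
1 [-3.05295978e-01  3.48370731e-01  1.61622450e+00 -4.44089210e-16
  1.17699743e+00 -1.99333230e+00]
-1 [-3.05295978e-01  3.48370731e-01  1.61622450e+00 -4.44089210e-16
  1.17699743e+00  1.14826035e+00]
s -1
[-3.48468348e-01  4.23072616e-01  1.86690804e+00 -4.44089210e-16
  8.51612002e-01  1.10508798e+00] [-3.48468348e-01  1.72530004e-01  1.62771063e+00 -4.44089210e-16
  1.34135201e+00  1.10508798e+00]
[-2.11596572e-01  7.74164382e-01  1.23727240e+00 -4.44089210e-16
  1.13015587e+00  1.24195975e+00] [-2.11596572e-01  6.17129670e-01  9.91334502e-01 -4.44089210e-16
  1.53312848e+00  1.24195975e+00]
2.3 [ 0.51373615 -0.03924061  0.17007393] [ 0.51368264 -0.03994767  0.17      ]
(-0.047, 0, 0.078) [320.7 201.5]
(-0.066, 0, 0.078) [320.7 223.6]
(0.025, 0, 0.074) [320.8 107.5]
(-0.095, 0, 0.091) [320.7 263.2]
(-0.047, 0.009, 0.078) [309.4 201.5]
(-0.047, -0.009, 0.078) [332.  201.5]
```

View pics/w0m.png

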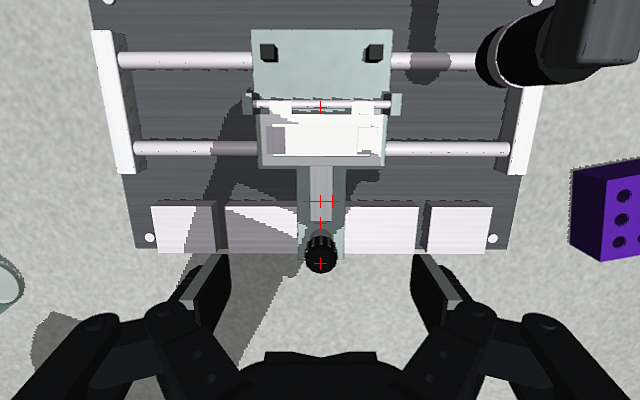

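The wrist view confirms it: the tab is at columns 309–332, the hinge rod at row 104 and the knob at (320,262). All are within about 2 mm of the markers, so I'll shift rig x by +1.5 mm. Now I'll pinch the tab and start lifting.

```bash
sed -i 's/^O=.*/O=np.array([0.56036,-0.03445])+0.0015*np.array([np.cos(.117),np.sin(.117)])/' h.py
cat >> h.py <<'E'
def arc(th,r=.072): return W(.025-r*np.cos(th),0,.074+r*np.sin(th)-hz)
def st(t=''):
    s=monitor.sense();print(t,round(s['clock'],2),s['position'].round(4) if hasattr(s['position'],'round') else s['position'],'F',np.round(s['contact_force'],1),'gap',round(s['finger_gap'],3))
E
python3 - <<'E'
from h import *
p=arc(0); 
env.movel(p+[0,0,.03],.12); print(env.movel(p+[0,0,.001],.05,guard=8)); st('down')
env.close_gripper(30); st('closed')
for a in (15,30): env.movel(arc(np.radians(a)),.05); st(a)
d=snap('scene','s1'); cv2.imwrite('pics/s1c.png',cv2.resize(d['frame'][120:290,220:420,::-1],None,fx=3.5,fy=3.5,interpolation=cv2.INTER_CUBIC))
E
```

```text
Traceback (most recent call last):
  File "h.py", line 16, in <module>
    ex=np.array([np.cos(yaw),np.sin(yaw)]); ey=np.array([-ex[1],ex[0]])
                        ^^^
NameError: name 'yaw' is not defined
```

```bash
sed -i 's/^O=/yaw=0.11724; O=/' h.py
python3 - <<'E'
from h import *
p=arc(0); 
env.movel(p+[0,0,.03],.12); print(env.movel(p+[0,0,.001],.05,guard=8)); st('down')
env.close_gripper(30); st('closed')
for a in (15,30): env.movel(arc(np.radians(a)),.05); st(a)
d=snap('scene','s1'); cv2.imwrite('pics/s1c.png',cv2.resize(d['frame'][120:290,220:420,::-1],None,fx=3.5,fy=3.5,interpolation=cv2.INTER_CUBIC))
E
```

```text
False
down 3.89 [ 0.5153 -0.0398  0.0564] F [ 0.3 -0.1  0.7] gap 1.004
closed 4.52 [ 0.5152 -0.0398  0.0564] F [-1.   0.3  2.4] gap 0.2
15 5.03 [ 0.5177 -0.0394  0.0741] F [-0.5  1.5 -1.2] gap 0.199
30 5.55 [ 0.5251 -0.0386  0.0917] F [-0.7  1.2 -0.5] gap 0.198
```

View pics/s1c.png

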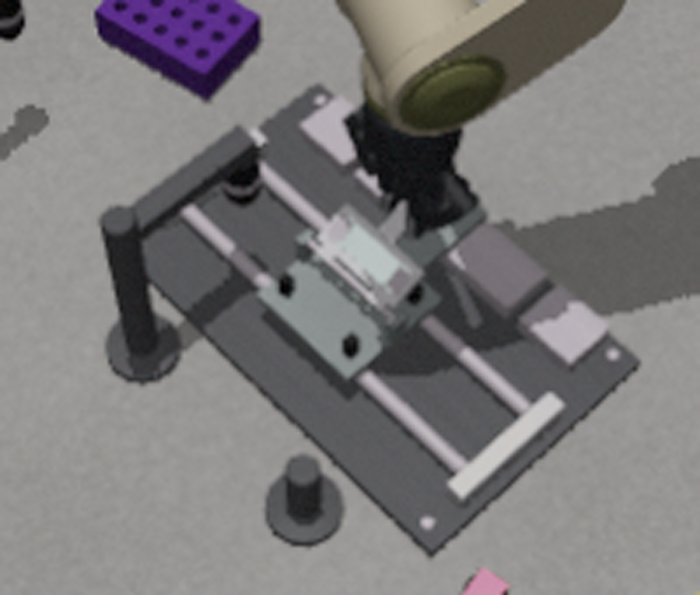

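The frame at (360,245) is tilted up, the tab is held and the forces are small. Carrying on around the arc.

```bash

python3 - <<'E'
from h import *
for a in range(45,181,15):
    env.movel(arc(np.radians(a)),.05)
    st(a)
    F=monitor.sense()['contact_force']
    if np.linalg.norm(F)>15: print('stop');break
else:
    print(env.movel(arc(np.pi)-[0,0,.006],.02,guard=12)); st('press')
d=snap('scene','s2'); cv2.imwrite('pics/s2c.png',cv2.resize(d['frame'][120:290,220:420,::-1],None,fx=3.5,fy=3.5,interpolation=cv2.INTER_CUBIC))
E
```

```text
45 6.12 [ 0.5366 -0.0373  0.1066] F [ 0.5  0.4 -1.1] gap 0.2
60 6.65 [ 0.5513 -0.0355  0.1178] F [ 0.5  0.1 -4.3] gap 0.202
75 7.17 [ 0.5682 -0.0335  0.1248] F [-1.5 -0.1 -2.9] gap 0.202
90 7.7 [ 0.5867 -0.0314  0.1274] F [-2.7 -0.5 -2.1] gap 0.206
105 8.22 [ 0.6053 -0.0292  0.1252] F [-3.5 -0.2  1.9] gap 0.201
120 8.75 [ 0.6233 -0.0272  0.1185] F [-0.2  0.7  5.4] gap 0.202
135 9.28 [ 0.6388 -0.0254  0.1077] F [3.2 1.6 6.6] gap 0.203
150 9.8 [ 0.6506 -0.0241  0.0929] F [4.4 1.1 5.7] gap 0.204
165 10.32 [ 0.6577 -0.0233  0.0753] F [5.1 1.4 4.4] gap 0.202
180 10.85 [ 0.66   -0.0231  0.0564] F [4.9 0.2 3.6] gap 0.204
False
press 11.3 [ 0.6597 -0.0231  0.0502] F [5.7 0.4 4.1] gap 0.198
```

View pics/s2c.png

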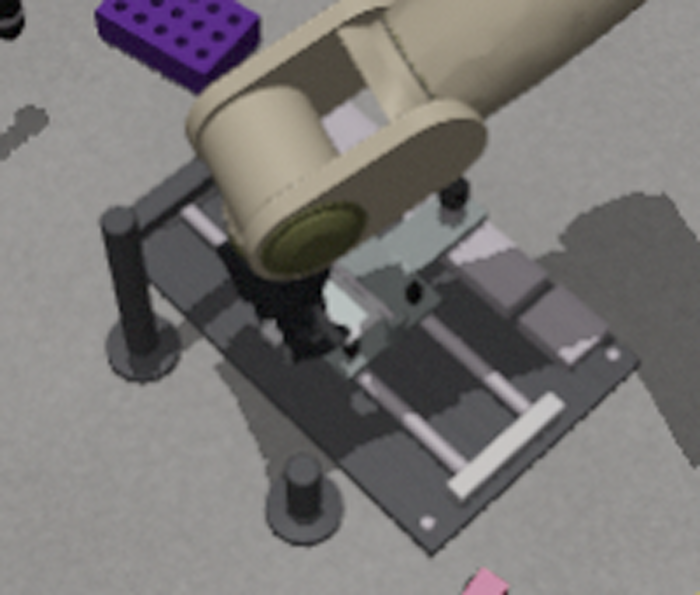

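The frame is over on the far side, near (350,310). The 6 mm press met almost no force, so it may not be fully down. I'll press further with a guard.

```bash

python3 - <<'E'
from h import *
p=arc(np.pi)
for dz in (.010,.014,.018):
    g=env.movel(p-[0,0,dz],.015,guard=15); st(f'{dz} {g}')
    if g: break
env.hold(.3); st('hold')
E
```

```text
0.01 False 11.77 [ 0.6591 -0.0231  0.0458] F [4.7 0.  4.3] gap 0.201
0.014 False 12.18 [ 0.6583 -0.0231  0.0412] F [ 3.8 -0.9  2.9] gap 0.201
0.018 True 12.44 [ 0.6582 -0.0231  0.0399] F [-1.2 -0.6  7.4] gap 0.203
hold 12.74 [ 0.6581 -0.0231  0.0399] F [-1.6  0.7  8.2] gap 0.203
```

```bash

python3 - <<'E'
from h import *
d=snap('wrist','w1'); im=np.ascontiguousarray(d['frame'][:,:,::-1])
for q in [(.045+.025,.0,.078),(.025+.091,-.009,.078),(.025+.091,.009,.078),(.07,-.045,.078),(.07,.045,.078),(.07,-.045,.070),(.07,.045,.070)]:
    u=proj(d,[W(*q)])[0]; print(q,u.round(1)); cv2.drawMarker(im,tuple(int(v) for v in u.clip(-999,999)),(0,0,255),0,10)
cv2.imwrite('pics/w1m.png',im)
E
```

```text
(0.07, 0.0, 0.078) [319.3 357.6]
(0.11599999999999999, -0.009, 0.078) [342.7 261.6]
(0.11599999999999999, 0.009, 0.078) [295.4 261.7]
(0.07, -0.045, 0.078) [424.8 357.3]
(0.07, 0.045, 0.078) [213.9 357.6]
(0.07, -0.045, 0.07) [419.2 343.3]
(0.07, 0.045, 0.07) [219.6 343.6]
```

View pics/w1m.png

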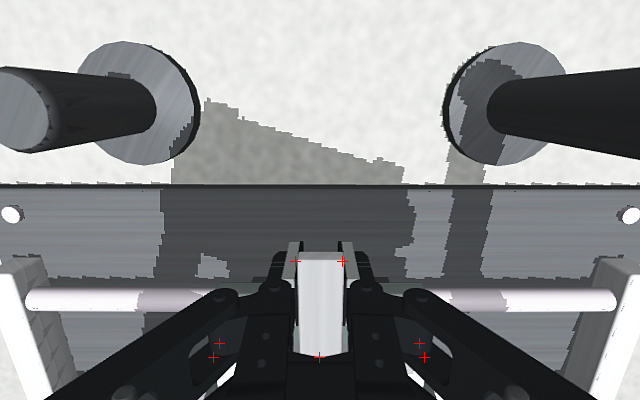

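The tab end is at row 252, at the predicted width of about 46 px. A raised tab would be wider and lower in the image, so the frame lies flat. The contact force changed on reaching this point too. I'll release, rise and check from above.

```bash

python3 - <<'E'
from h import *
env.release(); st('rel'); 
p=np.array(monitor.sense()['position']); env.movel([p[0],p[1],.20],.12); st('up')
env.movel(W(-.02,0,.20),.2)
d=snap('wrist','w2'); im=np.ascontiguousarray(d['frame'][:,:,::-1])
for q in [(.116,-.009,.078),(.116,.009,.078),(.07,-.045,.078),(.07,.045,.078),(-.095,0,.091)]:
    u=proj(d,[W(*q)])[0]; print(q,u.round(1)); cv2.drawMarker(im,tuple(int(v) for v in u.clip(-999,999)),(0,0,255),0,10)
cv2.imwrite('pics/w2m.png',im)
E
```

```text
rel 13.46 [ 0.6589 -0.0233  0.0398] F [ 0.2 -0.   0.6] gap 1.001
up 14.94 [ 0.6586 -0.0233  0.1992] F [-0.2 -0.   0.3] gap 1.003
(0.116, -0.009, 0.078) [331.   20.4]
(0.116, 0.009, 0.078) [307.3  20.4]
(0.07, -0.045, 0.078) [375.3  84.4]
(0.07, 0.045, 0.078) [263.4  84.6]
(-0.095, 0, 0.091) [319.8 273.7]
```

View pics/w2m.png

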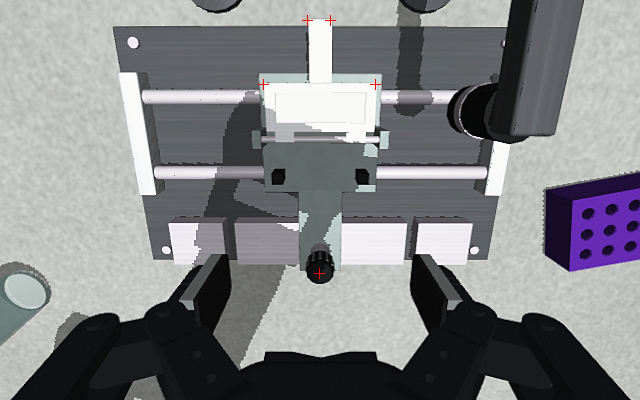

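The frame lies flat, with its corners on the markers at (263,84) and (375,84). The knob is at (320,272). Next: grip the knob, lift, slide −100 mm and lower.

```bash

python3 - <<'E'
from h import *
z0=.077-hz; y0=0.
env.movel(W(-.095,0,.12),.15); print(env.movel(W(-.095,0,z0),.05,guard=10)); st('at')
env.close_gripper(70); st('grip')
env.movel(W(-.095,0,z0+.0135),.03); env.hold(.3); st('lift')
F=monitor.sense()['contact_force']
if F[2]<-4:
    g=env.movel(W(-.095,-.1,z0+.0135),.06,guard=25); st(f'slid {g}')
d=snap('wrist','w3')
E
```

```text
False
at 18.0 [ 0.4677 -0.0454  0.0586] F [-0.3  0.   0.7] gap 0.999
grip 18.59 [ 0.4675 -0.0454  0.0585] F [-2.2  0.5  4.3] gap 0.282
lift 19.49 [ 0.4675 -0.0454  0.0717] F [  3.6  -1.3 -10.8] gap 0.282
slid False 21.31 [ 0.4791 -0.1447  0.0718] F [ -0.4  -1.3 -10.5] gap 0.283
```

The lift force of about 10.8 N matches the spring at 13 mm, and the slide was smooth. Now lowering, then releasing.

```bash

python3 - <<'E'
from h import *
z0=.077-hz
g=env.movel(W(-.095,-.1,z0+.001),.03,guard=18); st(f'low {g}')
if not g:
    env.release(); st('rel'); env.hold(.3)
    env.movel(W(-.095,-.1,.20),.12); st('up')
    d=snap('wrist','w4'); im=np.ascontiguousarray(d['frame'][:,:,::-1])
    for q in [(.116,-.109,.078),(.116,-.091,.078),(.07,-.145,.078),(.07,-.055,.078),(-.108,-.1,.091),(-.095,-.113,.091),(-.095,-.087,.091),(-.082,-.1,.091)]:
        u=proj(d,[W(*q)])[0]; print(u.round(1)); cv2.drawMarker(im,tuple(int(v) for v in u.clip(-999,999)),(0,0,255),0,10)
    cv2.imwrite('pics/w4m.png',im)
E
```

```text
low False 21.93 [ 0.4791 -0.1447  0.0593] F [-2.5 -0.  -6. ] gap 0.283
rel 22.55 [ 0.4793 -0.1447  0.0594] F [0.1 0.5 0. ] gap 1.001
up 24.18 [ 0.4789 -0.1446  0.1993] F [-0.  -0.1 -0.6] gap 1.002
[ 332.6 -103.6]
[ 306.4 -103.6]
[381.3 -26.1]
[258.  -25.9]
[320.1 209.6]
[335.4 195.1]
[304.7 195.2]
[320.  180.3]
```

View pics/w4m.png

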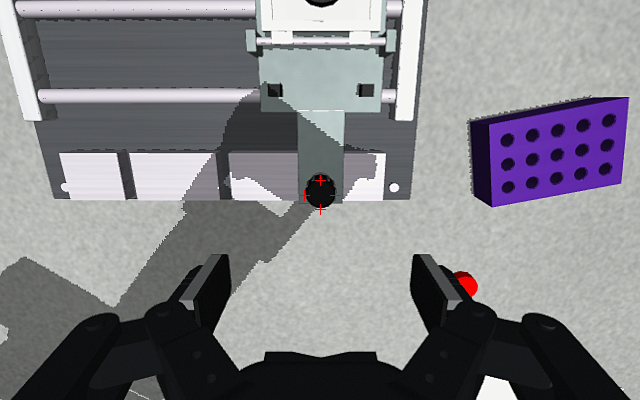

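The knob top fits the "down" circle at (320,195), and the spring still pulled 6 N at 1 mm lift, so the pin is in the notch. The lens is centred over the frame at (320,0). I'll back off for one last look.

```bash

python3 - <<'E'
from h import *
env.movel(W(-.2,0.0,.25),.15)
d=snap('scene','s5'); im=cv2.resize(d['frame'][100:290,220:420,::-1],None,fx=3,fy=3,interpolation=cv2.INTER_CUBIC)
for q in [(.116,-.1,.078),(.07,-.145,.078),(.07,-.055,.078),(-.095,-.1,.091)]:
    u=(proj(d,[W(*q)])[0]-[220,100]+.5)*3; cv2.drawMarker(im,tuple(int(v) for v in u),(0,0,255),0,8)
cv2.imwrite('pics/s5c.png',im)
st()
E
```

```text
25.45 [ 0.3635 -0.0579  0.2497] F [ 0.2  0.6 -0.1] gap 1.001
```

View pics/s5c.png

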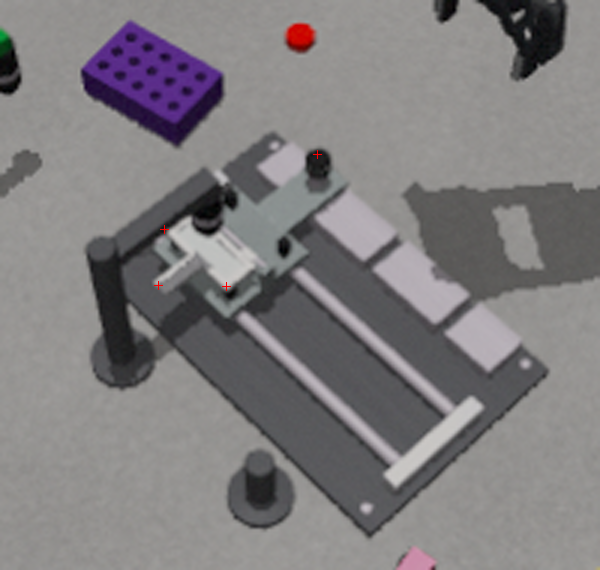

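The frame is flat under the head, with its tab end and corners on the markers. The knob is down at (317,154) and the bystanders in view look undisturbed. Handing in.

```bash
python3 -c "
from h import *
job.hand_in(); st()"
```

```text
the job is handed in; nothing more can be done
the job is handed in; nothing more can be done
```

I folded the slide frame over by its tab and lowered it onto its far rests. I then pulled the index knob up about 13 mm, slid the carriage one notch to rig y = −100 mm under the dark viewing head, and let the knob down into that notch. I handed the job in at about 25 s of robot time; no verdict was reported.

**Last checks:**
- **Frame:** the last scene view shows it lying flat under the head, with its tab end and corners on the predicted pixels.
- **Knob:** its top sits where it should when down. The spring still pulled 6 N at about 1 mm lift before I let go, so the pin is in the notch.
- **Lens:** the wrist view shows it centred over the frame along the rails. I did not measure the slide-to-lens distance in mm.
- **Robot:** it had backed away with almost no force on the tool.
- **Bystanders:** the rack and the cap look in place in the last view. I never went near the tip box or the beaker, and did not look at them again at the end.

**One disagreement:** the tab slipped about 15 mm in the pads, so I had to press to about 16 mm below the nominal height before feeling contact. The pictures after release showed the frame flat.

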